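Unlock the trackball ring of an ultrasound console and hold it off

TASK

The trackball of this ultrasound console is due for cleaning. Its black retaining ring is a twist-lock whose hand is not marked and differs from unit to unit: feel which way it loosens, trying both ways if need be, turn it that way until it is free, then lift the ring off and finish while still holding it in the gripper, level, still and about a hand's breadth (10 cm) above the trackball. Leave the white ball in its seat, and leave the gel bottle, the probe and the pad jar alone.

Things in the scene. Friction and masses are not known exactly. Their poses are not given: they have to be found in the camera images.
- console: Panel of a floor-standing ultrasound trolley, fixed: light grey, level, 420 x 460 mm, top 60 mm above the robot's table. Origin: on the trackball axis at the panel's top face, 130 mm from its near edge; x to the rear, z up. Bare within 60 mm of the axis except ring and ball; beyond lie flat keys 2.5 mm high, and from 75 mm on controls up to 17 mm high.
- panel_rear (a point): Point on the panel's top face, 165 mm behind the trackball axis along the console's x. From here on a sloping touch screen rises to about 55 mm above the panel. Two white cup holders, 72 mm across, hang on the panel's right edge, 276 mm right of the axis.
- ring: The trackball's retaining ring, a loose part once unlocked: black plastic, ribbed outside, 60 mm outside diameter, standing 14 mm proud of the panel, with a 34 mm opening through which the ball shows; 25 to 49 g. Origin: on its axis at the rim's underside (level with the panel's top face while seated); z up. A skirt 46 mm across reaches 10 mm down into the panel.
- ring_pip (a point): Small pip on the ring's top face (a second lies opposite), 22 mm from the ring's axis, 14 mm above the rim's underside, on the ring's +x side; two hidden lugs lie below the pips. Locked, at the start, the ring's x axis lies along the console's x within 2 degrees.
- well (a point): Centre of the twist-lock, on the panel's top face. The ring turns about this vertical axis without rising, with little drag (0.2 N m at most). Wrong way: hard stop after 3 to 8 degrees. Right way (clockwise or anticlockwise, drawn anew each time, not visible, only felt): hard stop at about 74 degrees from locked; it lifts straight out from 58 degrees on, before that only 1 mm.
- ball: White trackball, 38 mm diameter, loose, lying in its seat inside the ring; its top stands 20.5 mm above the panel, 6.5 mm above the ring. Origin: its centre. It stays in its seat as the ring is lifted off over it.
- ball_seat (a point): Where the ball's centre lies when it is seated: on the trackball axis, 1.5 mm above the panel's top face.
- gel_bottle: Bystander: white gel bottle with a green label, 54 mm diameter, 175 mm tall, standing in the rear cup holder at the console's right edge. Origin: centre of its underside. Leave it alone.
- probe: Bystander: hand-held probe, grey handle, white head 58 mm wide, 148 mm tall, standing head up in the front cup holder. Origin: centre of its underside. Leave it alone.
- pad_jar: Bystander: white jar of cleaning pads with a blue cap, 56 mm diameter, 65 mm tall, standing on the right part of the panel, 150 mm or more from the trackball axis. Origin: centre of its underside. Leave it alone.

How it is judged (in metres and radians):
On the way:
1. the ring is turned loose, more than 50 degrees from locked, while it still sits down on the panel (angle between the x axis of ring and the x axis of console, either way round above 0.87 rad and z of ring in the frame of console below 0.003 m and horizontal distance between ring and console below 0.004 m), for 0.1 s.
At the end, for the whole second after the job is handed in: The ring is held in the gripper (finger force over 1 N), still (under 20 mm/s), its rim 60 to 200 mm above the panel's top face and within 100 mm of the trackball's axis, tilted less than 17 degrees, touching neither console nor ball; the ball lies within 6 mm of its seat (z of ring in the frame of console between 0.06 and 0.2 m and horizontal distance between ring and console below 0.1 m and angle between ring's own z axis and vertical below 0.3 rad and linear speed of ring below 0.02 m/s and contact force between ring and the fingers above 1 N and contact force between ring and console below 0.05 N and contact force between ring and ball below 0.05 N and distance between ball and ball_seat below 0.006 m); the arm keeps its last pose, push and grip.
It fails at once if the ball is taken out of its seat (distance between ball and ball_seat above 0.012 m).
It fails at once if the gel bottle is disturbed (distance of gel_bottle from where it was at the start of the episode above 0.02 m or angle between gel_bottle's own z axis and vertical above 0.35 rad).
It fails at once if the probe is disturbed (distance of probe from where it was at the start of the episode above 0.02 m or angle between probe's own z axis and vertical above 0.35 rad).
It fails at once if the pad jar is disturbed (distance of pad_jar from where it was at the start of the episode above 0.02 m or angle between pad_jar's own z axis and vertical above 0.35 rad).
It also fails if it takes over 58 s, if anything falls off the work surface, if the arm or the gripper's body presses on something with over 40 N, if the wrist force passes 120 N, or if a joint passes its speed limit or range.

ROBOT

A 6-joint arm with a two-finger parallel gripper is mounted at the origin on the work surface. World frame = base frame: x ahead of the robot, y to its left, z up, the work surface at z = 0. Lengths are in mm, angles in rad, forces in N, time in s.
With the tool pointing down it reaches from about 350 to 775 mm from the base axis. Payload 7.3 kg.
Tool frame: the origin (TCP) lies midway between the tips of the shut fingers; the grasp point (between the pads) lies 19 mm behind it; z points along the fingers, x is the direction in which the jaws open and shut, and the axes are right-handed (so a half turn about z gives the same grasp; the last joint's range is limited). The gripper opens to 92 mm and grips with 3 to 60 N. Pads are 19 mm wide; open, the fingers measure 130 mm over their backs; the gripper's body (75 mm by 190 mm) begins 47 mm behind the grasp point.
Start: joints at [1.014, 0.342, 1.524, -0, 1.275, -0.146], TCP at [209.643, 481.347, 226.741] pointing down, gripper open.
Joint ranges: [-2.53, 2.53], [-0.77, 2.02], [0.04, 2.7], [-1, 4.14], [0.28, 2.66], [-3.11, 3.11]. Speed limits (rad/s): [2.57, 2.57, 3.14, 3.14, 3.14, 3.14].

INTERFACE

Orientations are given as [roll, pitch, yaw] about the fixed x, y, z axes, in that order (R = Rz(yaw) Ry(pitch) Rx(roll)).
In Python, from plant import bot gives the robot as it stands.
- The arm moves only by the shell command python3 -m pendant 'ROWS' [OPENING]. ROWS is JSON, a list of rows, each an object with "linear": the shift along the world's x, y, z in mm, a list of three; "twist": the turn about the world's z in degrees. In form: [{"linear": [x, y, z], "twist": twist}, ...]. A call has 1 to 20 rows; each row is the pose to reach, as a shift and turn from the pose commanded when the call began; what a row does not reach only later rows make up. A row lasts 1/8 s, in which the tool goes at most 62.5 mm and 10.7 degrees, less where a joint would pass 70% of its speed; a pose out of reach is approached as far as the arm can. A call with a gripper value outside its range is refused whole. OPENING is the closure in counts, from 0 (fully open) to 255 (shut), set as the call begins (- or left out, the last holds). The fingers move at their own pace and stop on an object; the grip force is fixed at half the most. Time passes only in rows, so rows that repeat a pose let the fingers close. It gives the time, the measured TCP pose, the force and the opening at its end, in the units of the state.
- bot.get_obs(): the state, without advancing time (a new reading comes with each control period).
- bot.capture(name): name is "scene" or "top" or "wrist"; returns a dict with "frame" (480x640x3 uint8, blue, green, red), "z_map" (480x640 float32, mm along the optical axis (not along the pixel's ray), 0 where there is no reading), "fx", "fy", "cx", "cy" (pixels), "rvec" (rotation vector, rad) and "tvec" (3), from world to camera coordinates, as OpenCV has them. Camera axes: x right, y down, z forward; pixel columns grow to the right and rows downward; lengths in mm; the calibration is good to about 2 mm. A picture is of the moment at which its call begins.
- bot.close_job(): hands the job in, once; it reports no verdict.
The state is a dict: "time": time; "joint_positions": joint angles; "dq": joint speeds; "tau": joint torques, N m; "tool_pos": TCP position; "tcp_rot": TCP orientation; "contact_force": force on the tool from outside, world axes, zero at the start; "moment": the same for the moment, N m; "grip_width": finger opening in mm.
Only numpy, scipy, OpenCV 4.12 (cv2) and the standard library are available. Lean on these libraries where they do the work, as an engineer would, in place of code of your own. Each camera call takes 0.05 s, during which the arm holds its last target. There are 200 camera calls.

## Working session

There is one attempt and no reset: what is moved stays moved. The work goes in short steps, Python scripts to look and compute and a shell command to move; the robot and the scene stay as the last step left them, time stands still between calls to the robot, and variables do not carry over. Pictures are saved under pics/ and viewed, about 8 in all and at most 12, crops included, and the job is handed in when it is done.

```bash
mkdir -p pics
cat > h.py <<'E'
import numpy as np, cv2
from plant import bot
def pts(c):
    v,u=np.mgrid[0:480,0:640]; z=c["z_map"]
    P=np.stack([(u-c["cx"])/c["fx"]*z,(v-c["cy"])/c["fy"]*z,z],-1)
    R=cv2.Rodrigues(np.array(c["rvec"],float))[0]
    return (P-np.array(c["tvec"]).ravel())@R
def ray(c,u,v,h):
    R=cv2.Rodrigues(np.array(c["rvec"],float))[0]; o=-R.T@np.array(c["tvec"]).ravel()
    d=R.T@np.array([(u-c["cx"])/c["fx"],(v-c["cy"])/c["fy"],1]); return o+d*(h-o[2])/d[2]
E
python3 - <<'E'
from h import *
import pickle
cs={n:bot.capture(n) for n in("scene","top","wrist")}
pickle.dump(cs,open("c0.pkl","wb"))
for n in("scene","top"): cv2.imwrite(f"pics/{n}0.png",cs[n]["frame"])
print(bot.get_obs())
E
```

```text
{'time': 0.15, 'joint_positions': array([ 1.01396808e+00,  3.42546758e-01,  1.52475829e+00, -5.55199162e-06,
        1.27538680e+00, -1.45983746e-01]), 'dq': array([-0.00116213, -0.0029415 , -0.00145566, -0.00056243, -0.00112784,
       -0.00106172]), 'tau': array([ 1.32222613e-03, -4.31467295e+01, -2.44352800e+01,  7.17203412e-02,
        5.37502707e-02, -7.74908926e-05]), 'tool_pos': array([209.49837017, 481.07994572, 226.226593  ]), 'tcp_rot': array([-3.14143801e+00,  1.08827301e-03,  1.15995353e+00]), 'contact_force': array([0.69175579, 0.94766119, 1.05842743]), 'moment': array([ 0.03154157,  0.06883427, -0.02648695]), 'grip_width': 91.86772565197188}
```

View pics/top0.png

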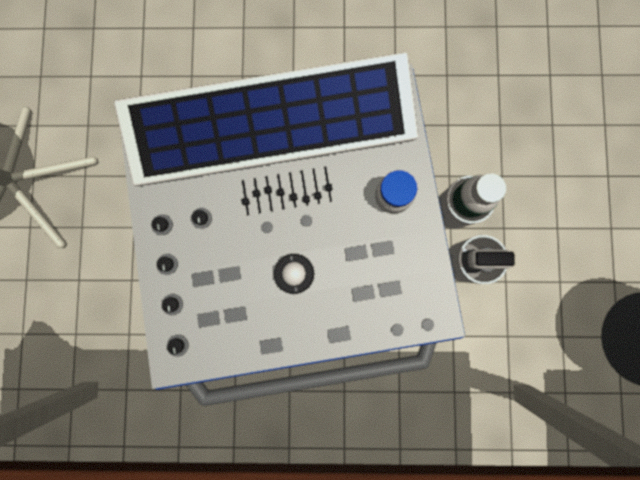

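View pics/scene0.png

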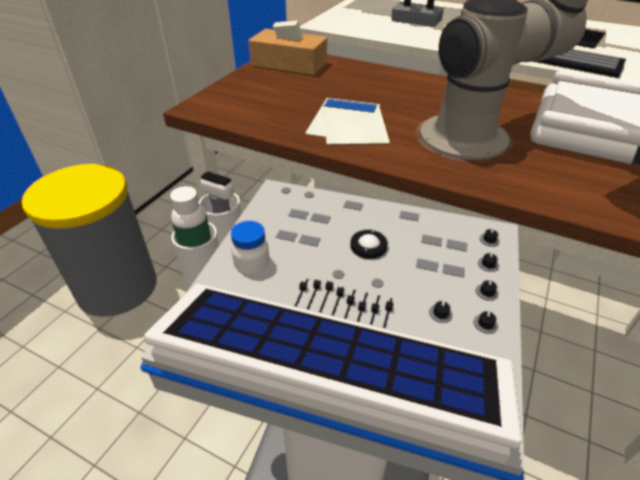

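The top view shows the ring at about (294,273) with pips near (291,258) and (297,288), and the jar at (398,188). The scene view shows the ring at about (369,243). Next I'll measure the ring from both views.

Run:
```python
from h import *
import pickle
cs=pickle.load(open("c0.pkl","rb"))
C={}
for n,(u0,v0) in {"top":(294,273),"scene":(369,243)}.items():
    c=cs[n]; g=c["frame"].max(2); P=pts(c)
    m=np.zeros_like(g); m[v0-30:v0+30,u0-30:u0+30]=(g[v0-30:v0+30,u0-30:u0+30]<90)*255
    k=max(cv2.findContours(m,cv2.RETR_EXTERNAL,cv2.CHAIN_APPROX_NONE)[0],key=cv2.contourArea)
    e=cv2.fitEllipse(k); print(n,e, [ray(c,*e[0],h).round(1) for h in(60,67,74)])
    mm=(m>0)&(c["z_map"]>0); print("depth ring z pct",np.percentile(P[mm][:,2],[10,50,90]),P[mm].mean(0))
    r=np.hypot(*(np.mgrid[0:480,0:640]-np.array([v0,u0])[:,None,None])); a=(r>30)&(r<45)
    print("panel z",np.median(P[a][:,2]))
    R=cv2.Rodrigues(np.array(c["rvec"],float))[0]; o=-R.T@np.array(c["tvec"]).ravel()
    d=ray(c,*e[0],0)-o; C[n]=(o,d/np.linalg.norm(d))
(o1,d1),(o2,d2)=C.values()
s=np.linalg.lstsq(np.stack([d1,-d2],1),o2-o1,rcond=None)[0]
print("tri",o1+s[0]*d1,o2+s[1]*d2)
# panel yaw: keys/edges via panel points in top
c=cs["top"];P=pts(c);m=((abs(P[...,2]-60)<4)).astype(np.uint8)
k=max(cv2.findContours(m,cv2.RETR_EXTERNAL,cv2.CHAIN_APPROX_NONE)[0],key=cv2.contourArea)
b=cv2.boxPoints(cv2.minAreaRect(k));print([ray(c,*p,60).round(0)[:2] for p in b])
# pips: bright spots in the ring annulus
g=c["frame"].max(2).astype(int)
print(g[252:294,282:308][::1].tolist()) if 0 else None
for p in((291,258),(297,288)): print(ray(c,*p,74).round(1))
# jar
hsv=cv2.cvtColor(c["frame"],cv2.COLOR_BGR2HSV); mm=cv2.inRange(hsv,(100,150,120),(125,255,255))>0; mm[:160]=0; mm[:,440:]=0;mm[240:]=0
print("jar",np.median(P[mm],0))
im=cs["wrist"]["frame"]; cv2.imwrite("pics/w0.png",im)
```

```text
top ((293.33502197265625, 273.32122802734375), (38.7022590637207, 39.189334869384766), 83.43207550048828) [array([545.3, -32.4,  60. ]), array([545.2, -33. ,  67. ]), array([545.1, -33.7,  74. ])]
depth ring z pct [73.2736932  74.86373337 76.37069754] [545.13262634 -33.50582993  74.82331413]
panel z 60.959521616229466
scene ((368.6484375, 244.2926025390625), (28.070995330810547, 36.46710205078125), 98.2804183959961) [array([540.6, -36.4,  60. ]), array([548.1, -34. ,  67. ]), array([555.5, -31.6,  74. ])]
depth ring z pct [64.90763572 73.59824247 75.05276363] [556.51978414 -30.94581439  71.80714971]
panel z 60.41606166451812
tri [545.22784576 -32.86898968  65.17078489] [545.97494608 -34.69717007  65.01387644]
[array([775., 268.]), array([ 871., -211.]), array([ 456., -282.]), array([368., 169.])]
[567.4 -30.   74. ]
[524.  -39.2  74. ]
jar [ 660.48223142 -179.80892281  125.81418244]
```

```bash
python3 -m pendant '[{"linear":[60,-92,0],"twist":0},{"linear":[90,-138,0],"twist":0},{"linear":[120,-184,0],"twist":0},{"linear":[150,-230,0],"twist":0},{"linear":[180,-276,0],"twist":0},{"linear":[210,-322,0],"twist":0},{"linear":[240,-368,0],"twist":0},{"linear":[270,-414,0],"twist":0},{"linear":[300,-460,0],"twist":0},{"linear":[320,-490,0],"twist":0},{"linear":[336,-514,0],"twist":0},{"linear":[336,-514,0],"twist":0},{"linear":[336,-514,0],"twist":0},{"linear":[336,-514,0],"twist":0}]' 61
python3 - <<'E'
from h import *
c=bot.capture("wrist"); cv2.imwrite("pics/w1.png",c["frame"]); o=bot.get_obs()
import pickle; pickle.dump(c,open("c1.pkl","wb"))
print(o["tool_pos"],o["tcp_rot"],o["joint_positions"],o["contact_force"],o["moment"],o["grip_width"])
E
```

```text
time: 1.9
tool_pos: [545.1, -31.6, 226.8]
tcp_rot: [-3.141, -0.0, 1.161]
contact_force: [0.1, 0.5, 0.2]
grip_width: 69.8
[545.23470895 -31.70158023 226.9208163 ] [-3.14155649e+00 -2.02393468e-04  1.16125596e+00] [-1.98545650e-01  3.80673964e-01  1.46520626e+00  2.13506916e-04
  1.29570541e+00 -1.35985961e+00] [-0.56067346  0.07077795 -0.49438069] [-0.02410527  0.0301726   0.01873084] 69.71869398788219
```

View pics/w1.png

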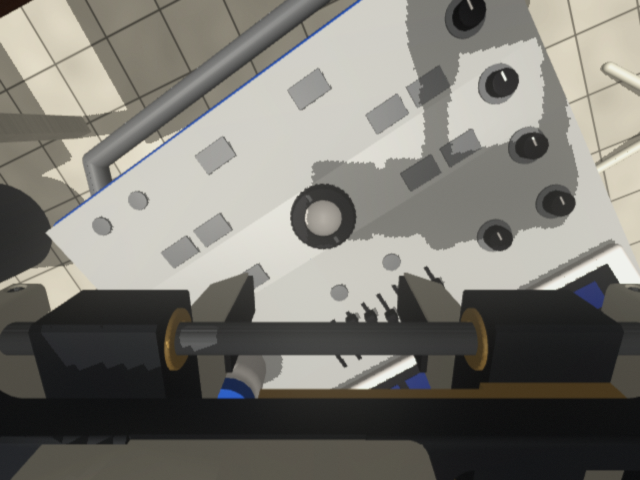

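The wrist view shows the ring at (323,215), with its pips near (308,196) and (337,240). I'll refine the ring centre with this second camera.

Run:
```python
from h import *
import pickle
c=pickle.load(open("c1.pkl","rb"));P=pts(c)
g=c["frame"].max(2); v0,u0=215,323
m=np.zeros_like(g); m[v0-45:v0+45,u0-45:u0+45]=(g[v0-45:v0+45,u0-45:u0+45]<80)*255
k=max(cv2.findContours(m,cv2.RETR_EXTERNAL,cv2.CHAIN_APPROX_NONE)[0],key=cv2.contourArea)
e=cv2.fitEllipse(k); print(e,[ray(c,*e[0],h).round(1) for h in(60,67,74)])
r=np.hypot(*(np.mgrid[0:480,0:640]-np.array([v0,u0])[:,None,None]))
print(np.median(P[(r>40)&(r<55)][:,2]),np.median(P[(r>20)&(r<30)],0),np.percentile(P[r<8],50,0))
a,b=ray(c,308,196,74),ray(c,337,240,74);print(a,b,(a+b)/2)
hc=cv2.HoughCircles(cv2.GaussianBlur(g,(3,3),0),cv2.HOUGH_GRADIENT,1,50,param1=100,param2=15,minRadius=14,maxRadius=22)
for x in hc[0][:4]: print(x,ray(c,x[0],x[1],76))
```

```text
((323.2220458984375, 215.9632110595703), (63.22234344482422, 63.912757873535156), 87.81571197509766) [array([545.9, -35.5,  60. ]), array([544.3, -34.7,  67. ]), array([542.7, -34. ,  74. ])]
60.416784638415216 [541.52298754 -33.60629388  74.29354729] [540.50865415 -33.27099699  79.37091616]
[520.72563312 -39.06262843  74.        ] [568.45718649 -31.51159737  74.        ] [544.59140981 -35.2871129   74.        ]
[322.5 217.5  17.4] [543.26827755 -34.95138153  76.        ]
[527.5 146.5  20.3] [555.58989769 148.07562359  76.        ]
[498.5  84.5  21.4] [498.7161573  138.77369797  76.        ]
[462.5  19.5  19.1] [442.8034895  125.97835032  76.        ]
```

```bash
python3 -m pendant '[{"linear":[-1,-2,-40],"twist":0},{"linear":[-1,-2,-80],"twist":0},{"linear":[-1,-2,-110],"twist":0},{"linear":[-1,-2,-130],"twist":0},{"linear":[-1,-2,-140],"twist":0},{"linear":[-1,-2,-148],"twist":0},{"linear":[-1,-2,-154],"twist":0},{"linear":[-1,-2,-159],"twist":0},{"linear":[-1,-2,-163],"twist":0},{"linear":[-1,-2,-163],"twist":0},{"linear":[-1,-2,-163],"twist":0}]' 61
python3 - <<'E'
from h import *
c=bot.capture("wrist"); o=bot.get_obs(); cv2.imwrite("pics/w2.png",c["frame"])
print(o["tool_pos"],o["tcp_rot"],o["contact_force"],o["moment"],o["grip_width"])
E
```

```text
time: 3.32
tool_pos: [544.8, -34.7, 64.0]
tcp_rot: [3.141, -0.0, 1.16]
contact_force: [-0.4, -0.3, -0.0]
grip_width: 69.7
[544.81175545 -34.68740126  63.96242358] [ 3.14115020e+00 -2.19392634e-04  1.15997344e+00] [-0.44979446 -0.98234558 -0.12668154] [0.00347191 0.07954635 0.00776645] 70.02953771499946
```

View pics/w2.png

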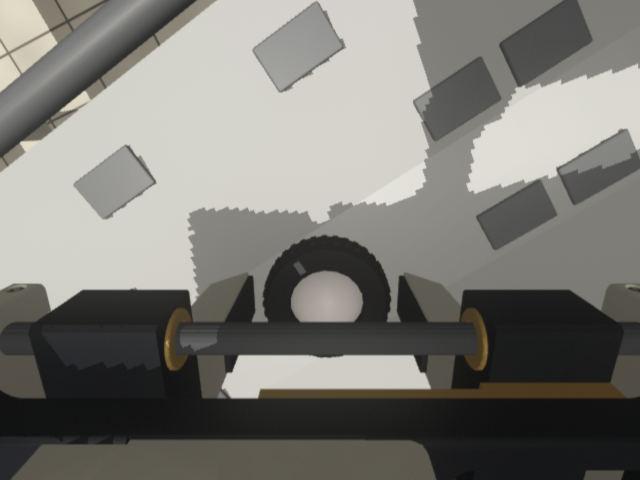

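The ring sits midway between the fingers at column ~327, and the finger tips are clear of the panel. I'll close on it.

```bash
python3 -m pendant '[{"linear":[0,0,-1],"twist":0},{"linear":[0,0,-1],"twist":0},{"linear":[0,0,-1],"twist":0},{"linear":[0,0,-1],"twist":0},{"linear":[0,0,-1],"twist":0},{"linear":[0,0,-1],"twist":0}]' 255
python3 -c "
from h import *
o=bot.get_obs();print(o['tool_pos'],o['tcp_rot'],o['contact_force'],o['moment'],o['grip_width'])"
python3 -m pendant '[{"linear":[0,0,0],"twist":3},{"linear":[0,0,0],"twist":6},{"linear":[0,0,0],"twist":9},{"linear":[0,0,0],"twist":11},{"linear":[0,0,0],"twist":11}]'
python3 -c "
from h import *
o=bot.get_obs();print(o['tool_pos'],o['tcp_rot'],o['contact_force'],o['moment'],o['grip_width'])"
```

```text
time: 4.12
tool_pos: [544.7, -34.5, 62.8]
tcp_rot: [-3.142, -0.0, 1.16]
contact_force: [0.3, 2.1, -0.2]
grip_width: 59.6
[544.67942975 -34.51121829  62.75870343] [-3.14158896e+00 -3.14900340e-04  1.15997842e+00] [ 0.28682411  2.14846768 -0.20340674] [ 0.37611092 -0.08626894  0.00954832] 59.61776723548496
time: 4.75
tool_pos: [544.5, -35.2, 62.8]
tcp_rot: [-3.141, 0.0, 1.351]
contact_force: [-1.4, -3.3, 1.0]
grip_width: 59.4
[544.47267117 -35.20462985  62.75155195] [-3.14137258e+00  3.80548364e-04  1.35084228e+00] [-1.36213681 -3.32546537  1.04135286] [-0.62797925  0.24937574 -0.76872589] 59.357873955373194
```

The moment is 0.77 N m against an anticlockwise turn of 11°, well over the 0.2 N m drag, so that is the hard stop. I'll try clockwise.

```bash
python3 -m pendant '[{"linear":[0,0,0],"twist":-5},{"linear":[0,0,0],"twist":-10},{"linear":[0,0,0],"twist":-15},{"linear":[0,0,0],"twist":-20},{"linear":[0,0,0],"twist":-24},{"linear":[0,0,0],"twist":-24}]'
python3 - <<'E'
from h import *
c=bot.capture("wrist"); cv2.imwrite("pics/w3.png",c["frame"][150:450])
o=bot.get_obs();print(o['tool_pos'],o['tcp_rot'],o['contact_force'],o['moment'],o['grip_width'],o['joint_positions'][5])
E
```

```text
time: 5.5
tool_pos: [544.8, -34.4, 62.8]
tcp_rot: [3.141, -0.0, 0.934]
contact_force: [-0.3, 0.6, 0.2]
grip_width: 59.5
[544.736636   -34.44128077  62.7532983 ] [ 3.14147280e+00 -2.32385315e-04  9.34947470e-01] [-0.08738495 -0.15189873  0.83229267] [ 0.08002956 -0.03244429 -0.01872035] 59.58958259161979 -1.1387421985185053
```

View pics/w3.png

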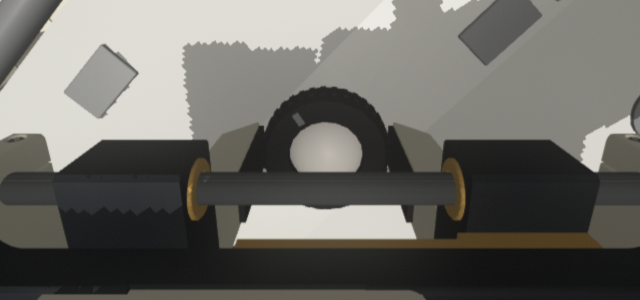

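It turns freely (moment about 0), and the pip at (298,268) stays put relative to the fingers, so the ring follows the gripper. I'll continue clockwise.

```bash
python3 -m pendant '[{"linear":[0,0,0],"twist":-6},{"linear":[0,0,0],"twist":-12},{"linear":[0,0,0],"twist":-18},{"linear":[0,0,0],"twist":-24},{"linear":[0,0,0],"twist":-30},{"linear":[0,0,0],"twist":-36},{"linear":[0,0,0],"twist":-42},{"linear":[0,0,0],"twist":-47},{"linear":[0,0,0],"twist":-50},{"linear":[0,0,0],"twist":-50},{"linear":[0,0,0],"twist":-50}]'
python3 - <<'E'
from h import *
c=bot.capture("wrist"); cv2.imwrite("pics/w4.png",c["frame"][150:450])
o=bot.get_obs();print(o['tool_pos'],o['tcp_rot'],o['contact_force'],o['moment'],o['grip_width'],o['joint_positions'][5])
E
```

```text
time: 6.92
tool_pos: [545.3, -34.0, 63.0]
tcp_rot: [-3.141, -0.002, 0.062]
contact_force: [3.4, 4.5, 0.7]
grip_width: 59.5
[545.2420043  -34.01765905  62.93690607] [-3.14090816e+00 -1.53117457e-03  6.24020499e-02] [2.62956025 4.79616287 0.47599682] [ 0.87345302 -0.41876095 -0.06920983] 59.727421925739606 -0.26647645794070335
```

View pics/w4.png

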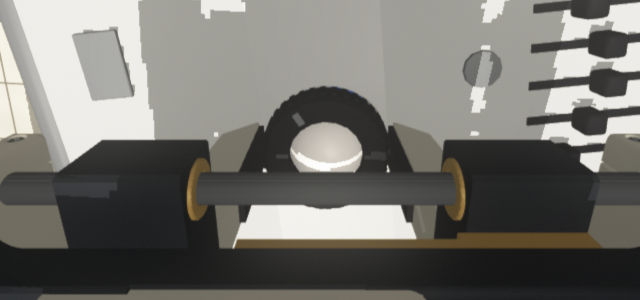

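The pip is still at the same place in the gripper with no stop torque. The tool has turned 63° from locked, beyond the 58° release. I'll add a few degrees and start the lift.

```bash
python3 -m pendant '[{"linear":[0,0,0],"twist":-3},{"linear":[0,0,0],"twist":-3},{"linear":[0,0,2],"twist":-3},{"linear":[0,0,4],"twist":-3},{"linear":[0,0,6],"twist":-3},{"linear":[0,0,6],"twist":-3}]'
python3 - <<'E'
from h import *
o=bot.get_obs();print(o['tool_pos'],o['tcp_rot'],o['contact_force'],o['moment'],o['grip_width'])
E
```

```text
time: 7.72
tool_pos: [545.3, -34.2, 68.8]
tcp_rot: [-3.141, -0.001, 0.01]
contact_force: [2.8, 3.8, -0.8]
grip_width: 59.1
[545.2518795  -34.22434549  68.80955541] [-3.14103704e+00 -1.46664864e-03  9.68517646e-03] [ 2.76612636  3.79954319 -0.83919585] [ 0.70269813 -0.56578248 -0.05912391] 59.0828284189691
```

It rose 6 mm with no vertical resistance. I'll lift the rest of the way to 100 mm.

```bash
python3 -m pendant '[{"linear":[0,0,3],"twist":0},{"linear":[0,0,6],"twist":0},{"linear":[0,0,10],"twist":0},{"linear":[0,0,14],"twist":0},{"linear":[0,0,20],"twist":0},{"linear":[0,0,28],"twist":0},{"linear":[0,0,38],"twist":0},{"linear":[0,0,48],"twist":0},{"linear":[0,0,58],"twist":0},{"linear":[0,0,68],"twist":0},{"linear":[0,0,78],"twist":0},{"linear":[0,0,86],"twist":0},{"linear":[0,0,91],"twist":0},{"linear":[0,0,94],"twist":0},{"linear":[0,0,94],"twist":0},{"linear":[0,0,94],"twist":0},{"linear":[0,0,94],"twist":0}]'
python3 - <<'E'
from h import *
w=bot.capture("wrist"); s=bot.capture("scene")
cv2.imwrite("pics/end.png",np.vstack([cv2.resize(s["frame"][90:330,250:490],(480,480))[:, :],]))
cv2.imwrite("pics/w5.png",w["frame"])
P=pts(w); print("ball/ seat area z:",[ (u,v,P[v,u].round(0)) for u,v in((327,300),(300,290),(350,300))])
o=bot.get_obs();print(o['tool_pos'],o['tcp_rot'],o['contact_force'],o['moment'],o['grip_width'],abs(o['dq']).max())
E
```

```text
time: 9.85
tool_pos: [544.5, -34.6, 162.5]
tcp_rot: [-3.141, 0.0, 0.008]
contact_force: [0.3, -0.3, -0.7]
grip_width: 59.3
ball/ seat area z: [(327, 300, array([545., -93.,  59.])), (300, 290, array([523., -83.,  61.])), (350, 300, array([563., -92.,  60.]))]
[544.5560462  -34.64395372 162.54287489] [-3.14153487e+00  3.16181524e-04  8.09452940e-03] [ 0.40589884 -0.3847655  -0.38824277] [-0.07108043  0.03525968 -0.02849125] 59.7043487478211 0.002049544293694838
```

View pics/end.png

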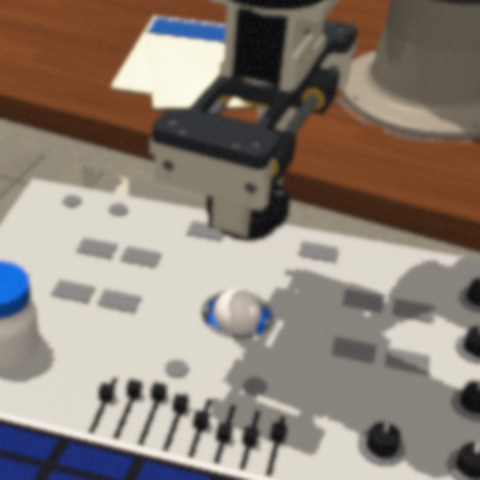

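View pics/w5.png

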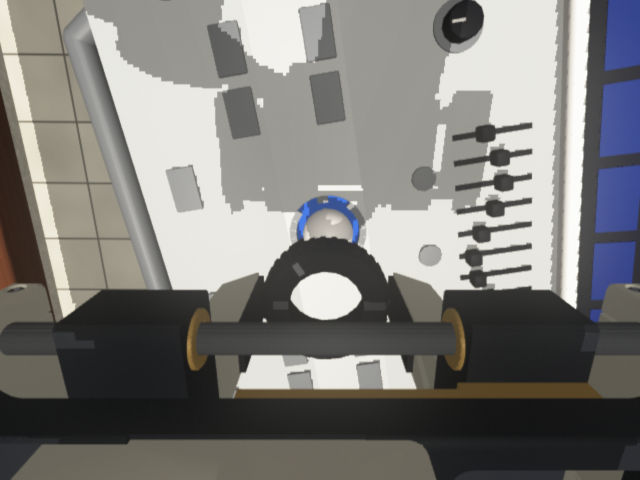

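The scene crop shows the ring between the fingers and the ball at (240,312) in its blue seat. In the wrist view the ring is level in the jaws at (327,297), and the ball is in its blue well at (327,228). I'll hand the job in.

```bash
python3 -c "
from plant import bot
print(bot.close_job())"
```

```text
the job is handed in; nothing more can be done
None
```

I took the retaining ring off and handed the job in with it still in the gripper, level and about 100 mm above the panel over the trackball axis. No verdict was reported.

- **Finding the hand:** Anticlockwise met a hard stop, 0.77 N m within 11° of tool turn. Clockwise ran freely, so this unit loosens clockwise.
- **Turning it loose:** I turned the gripper about 66° clockwise from where it gripped, without lifting. The pip stayed in the same place in the jaws in the pictures after that turn began. I did not measure the ring's own angle separately. The anticlockwise try may have slipped the grip by a few degrees, which would put the ring slightly further round.
- **Lifting off:** The ring came up straight with no measurable vertical resistance.
- **Last checks at 9.9 s:** The grip width was 59.7 mm on the 60 mm ring. The arm was still, and the outside force was under 1 N. The last pictures showed the ball in its seat. The jar appeared in place in the scene crop; I did not re-check the bottle and probe in a picture, but the arm did not go near them.
- **Disagreement:** The ring centre differed by about 1–2 mm between the cameras, within their stated calibration. One spot depth reading meant for the ball fell on bare panel instead, so the ball was checked by eye only.

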